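# Load the module tester and close its cover

### The arm

A 6-joint arm with a two-finger parallel gripper is mounted at the origin on the work surface. World frame = base frame: x ahead of the robot, y to its left, z up, the work surface at z = 0. Lengths are in mm, angles in rad, forces in N, time in s.
With the tool pointing down it reaches from about 275 to 1000 mm from the base axis. Payload 8.4 kg.
Tool frame: the origin (TCP) lies midway between the tips of the shut fingers; the grasp point (between the pads) lies 19 mm behind it; z points along the fingers, y is the line along which they close (so a half turn about z gives the same grasp; the last joint's range is limited). The gripper opens to 85 mm and grips with 20 to 120 N. Pads are 22 mm wide; open, the fingers measure 114 mm over their backs; the gripper's body (76 mm by 85 mm) begins 54 mm behind the grasp point. The pads swing forward as they close: fully open they stand 13 mm farther back than shut.
Start: joints at [1.118, 0.353, 1.633, -0, 1.155, -0.002], TCP at [272.303, 562.565, 231.281] pointing down, gripper open.
Joint ranges: [-2.63, 2.63], [-0.92, 2.1], [0.06, 2.66], [-1.3, 4.44], [0, 2.69], [-3.02, 3.02]. Speed limits (rad/s): [2.22, 2.22, 2.79, 3.14, 3.14, 3.14].

### API

Orientations are given as [roll, pitch, yaw] about the fixed x, y, z axes, in that order (R = Rz(yaw) Ry(pitch) Rx(roll)).
In Python, from rig import r, cams gives the robot as it stands. The module is installed in compiled form; this text tells all that it offers.
- The arm moves only by the tool send_rows, never from a script. Its argument "targets" is one flat list of numbers, 7 for each row, row after row: the shift along the tool's x, y, z in m, then the turn, a rotation vector about the tool's x, y, z in rad, then the opening, from -1 (shut) to 1 (fully open). In form: [tx, ty, tz, wx, wy, wz, fingers, tx, ty, tz, wx, wy, wz, fingers, ...]. A call has 1 to 12 rows; each row is the pose to reach, as a shift and turn from the pose commanded when the call began, along the tool's axes at that moment; what a row does not reach only later rows make up. A row lasts 1/12 s, in which the tool goes at most 41.7 mm and 7.16 degrees, less where a joint would pass 70% of its speed; a pose out of reach is approached as far as the arm can. A call with a gripper value outside its range is refused whole. The fingers move at their own pace and stop on an object; "grip_force" is the grip in N (left out, the last holds). Time passes only in rows, so rows that repeat a pose let the fingers close. It gives the time, the measured TCP pose, the force, the opening and the grip force at its end, in the units of the state.
- r.sense(): the state, without advancing time (a new reading comes with each control period).
- cams.grab_frame(name): name is "side" or "top" or "wrist"; returns a dict with "color" (384x512x3 uint8, blue, green, red), "fx", "fy", "cx", "cy" (pixels), "k1" (the pictures are not rectified: a ray, as slopes to the right and down, at radius r is drawn at 1 + k1 r^2 times it, then the intrinsics apply), "xyz" and "attitude" of the camera in the world. Camera axes: x right, y down, z forward; pixel columns grow to the right and rows downward; lengths in mm; the calibration is good to about 2 mm. A picture is of the moment at which its call begins. There is no depth.
- r.sign_off(): hands the job in; it is judged then, once.
The state is a dict: "clock": time; "qpos": joint angles; "qvel": joint speeds; "joint_efforts": joint torques, N m; "eef_pos": TCP position; "tcp_rot": TCP orientation; "contact_force": force on the tool from outside, world axes, zero at the start; "wrist_torque": the same for the moment, N m; "opening": opening from 0.0 (shut) to 1.0 (fully open); "grasp_force": force on a finger pad.
Only numpy, scipy, OpenCV 4.12 (cv2) and the standard library are available. Lean on these libraries where they do the work, as an engineer would, in place of code of your own. Each camera call takes 0.05 s, during which the arm holds its last target. There are 200 camera calls.

### The job

Slide the tester's cover fully open, put every power module from the bench, fins up, into a nest of its own in the tester, and push each one down until it is fully home. When all are home, slide the cover fully shut over them and leave the other things on the bench where they are.

Things in the scene. Friction and masses are not known exactly. Their poses are not given: they have to be found in the camera images.
- tester: grey low box fixed to the bench, 194 (its x) x 320 (its y) x 67 mm high with rails. Origin: on the bench under the middle of the nest compartment, which is 178 x 146 mm inside, y -73 to +73 mm; floor 12 mm up, outer walls 59 mm high, crossing ribs between the nests 6 mm thick, tops 34 mm above the bench. The deck the cover parks on spans y +73 to +240 mm
- cover (a joint): flat aluminium cover 183 x 158 x 4 mm that slides in the tester's rails along the tester's +y: 0 = fully shut over the compartment, 0.156 m = fully open over the deck; friction about 2 N, stays where it is left. Its underside is 59 mm above the bench: 3 mm above a module that is fully home, so a module left proud blocks it
- cover_grip (a point): middle of the top of the cover's grip, 87 mm above the bench: a black upright bar 80 mm long (along the tester's x), 14 mm thick (along y), 24 mm high, on the middle of the cover; moves with the cover
- nest0 (a point): nest: pocket 86 x 70 mm (long side along the tester's x) for one module, either way round. This point: centre of the pocket, 18 mm above the bench, where the middle of a module's underside lies when fully home; axes as the tester's
- nest1 (a point): nest: pocket 86 x 70 mm (long side along the tester's x) for one module, either way round. This point: centre of the pocket, 18 mm above the bench, where the middle of a module's underside lies when fully home; axes as the tester's
- nest2 (a point): nest: pocket 86 x 70 mm (long side along the tester's x) for one module, either way round. This point: centre of the pocket, 18 mm above the bench, where the middle of a module's underside lies when fully home; axes as the tester's
- nest3 (a point): nest: pocket 86 x 70 mm (long side along the tester's x) for one module, either way round. This point: centre of the pocket, 18 mm above the bench, where the middle of a module's underside lies when fully home; axes as the tester's
- plate0 (a joint): contact plate in the floor of nest0, value 0 when up (start), 0.008 m when fully down. A module laid in the nest stands 8 mm proud on it; the plate yields to a push of about 6 N, stays where it is left, and ends on a hard stop
- plate1 (a joint): contact plate in the floor of nest1, value 0 when up (start), 0.008 m when fully down. A module laid in the nest stands 8 mm proud on it; the plate yields to a push of about 6 N, stays where it is left, and ends on a hard stop
- plate2 (a joint): contact plate in the floor of nest2, value 0 when up (start), 0.008 m when fully down. A module laid in the nest stands 8 mm proud on it; the plate yields to a push of about 6 N, stays where it is left, and ends on a hard stop
- plate3 (a joint): contact plate in the floor of nest3, value 0 when up (start), 0.008 m when fully down. A module laid in the nest stands 8 mm proud on it; the plate yields to a push of about 6 N, stays where it is left, and ends on a hard stop
- mod0: power module (3 or 4 of mod0..mod4 are present, all alike; the rest None): black base 80 (x) x 64 (y) x 14 mm with green top; centred on it an aluminium finned heat sink 50 (x) x 20 (y) x 24 mm high; 38 mm high in all, about 0.16 kg. Origin: centre of the underside, z up through the fins. Starts lying fins up on the bench; grip the heat sink across its 20 mm
- mod1: power module (3 or 4 of mod0..mod4 are present, all alike; the rest None): black base 80 (x) x 64 (y) x 14 mm with green top; centred on it an aluminium finned heat sink 50 (x) x 20 (y) x 24 mm high; 38 mm high in all, about 0.16 kg. Origin: centre of the underside, z up through the fins. Starts lying fins up on the bench; grip the heat sink across its 20 mm
- mod2: power module (3 or 4 of mod0..mod4 are present, all alike; the rest None): black base 80 (x) x 64 (y) x 14 mm with green top; centred on it an aluminium finned heat sink 50 (x) x 20 (y) x 24 mm high; 38 mm high in all, about 0.16 kg. Origin: centre of the underside, z up through the fins. Starts lying fins up on the bench; grip the heat sink across its 20 mm
- mod3: power module (3 or 4 of mod0..mod4 are present, all alike; the rest None): black base 80 (x) x 64 (y) x 14 mm with green top; centred on it an aluminium finned heat sink 50 (x) x 20 (y) x 24 mm high; 38 mm high in all, about 0.16 kg. Origin: centre of the underside, z up through the fins. Starts lying fins up on the bench; grip the heat sink across its 20 mm
- mod4: power module (3 or 4 of mod0..mod4 are present, all alike; the rest None): black base 80 (x) x 64 (y) x 14 mm with green top; centred on it an aluminium finned heat sink 50 (x) x 20 (y) x 24 mm high; 38 mm high in all, about 0.16 kg. Origin: centre of the underside, z up through the fins. Starts lying fins up on the bench; grip the heat sink across its 20 mm
- mainboard: bystander: large green circuit board 130 x 210 x 8 mm with a metal bracket; origin centre of underside
- spool: bystander: upright metal solder spool, 60 mm across, 50 mm high; origin centre of underside
- flux: bystander: white bottle, 56 mm across, 110 mm high; origin centre of underside
- driver: bystander: screwdriver lying on the bench; origin under its middle
There are look-alikes about, which are no part of the job. Leave any orange or red look-alike of the mod1 alone.

How it is judged (in metres and radians):
On the way, in this order (a step that is already met when the one before it is completed fails the run):
1. the cover is slid open (value of joint cover above 0.145 m), for 0.2 s.
2. with the cover still open, every module present is in a nest, pushed fully home (value of joint cover above 0.1 m and angle between each of mod0, mod1, mod2, mod3, mod4's own z axis and vertical below 0.08 rad and ((horizontal distance between mod0 and nest0 below 0.008 m and z of mod0 in the frame of nest0 below 0.003 m) or (horizontal distance between mod0 and nest1 below 0.008 m and z of mod0 in the frame of nest1 below 0.003 m) or (horizontal distance between mod0 and nest2 below 0.008 m and z of mod0 in the frame of nest2 below 0.003 m) or (horizontal distance between mod0 and nest3 below 0.008 m and z of mod0 in the frame of nest3 below 0.003 m)) and ((horizontal distance between mod1 and nest0 below 0.008 m and z of mod1 in the frame of nest0 below 0.003 m) or (horizontal distance between mod1 and nest1 below 0.008 m and z of mod1 in the frame of nest1 below 0.003 m) or (horizontal distance between mod1 and nest2 below 0.008 m and z of mod1 in the frame of nest2 below 0.003 m) or (horizontal distance between mod1 and nest3 below 0.008 m and z of mod1 in the frame of nest3 below 0.003 m)) and ((horizontal distance between mod2 and nest0 below 0.008 m and z of mod2 in the frame of nest0 below 0.003 m) or (horizontal distance between mod2 and nest1 below 0.008 m and z of mod2 in the frame of nest1 below 0.003 m) or (horizontal distance between mod2 and nest2 below 0.008 m and z of mod2 in the frame of nest2 below 0.003 m) or (horizontal distance between mod2 and nest3 below 0.008 m and z of mod2 in the frame of nest3 below 0.003 m)) and ((horizontal distance between mod3 and nest0 below 0.008 m and z of mod3 in the frame of nest0 below 0.003 m) or (horizontal distance between mod3 and nest1 below 0.008 m and z of mod3 in the frame of nest1 below 0.003 m) or (horizontal distance between mod3 and nest2 below 0.008 m and z of mod3 in the frame of nest2 below 0.003 m) or (horizontal distance between mod3 and nest3 below 0.008 m and z of mod3 in the frame of nest3 below 0.003 m)) and ((horizontal distance between mod4 and nest0 below 0.008 m and z of mod4 in the frame of nest0 below 0.003 m) or (horizontal distance between mod4 and nest1 below 0.008 m and z of mod4 in the frame of nest1 below 0.003 m) or (horizontal distance between mod4 and nest2 below 0.008 m and z of mod4 in the frame of nest2 below 0.003 m) or (horizontal distance between mod4 and nest3 below 0.008 m and z of mod4 in the frame of nest3 below 0.003 m))), for 0.2 s.
3. the cover is slid shut (value of joint cover below 0.005 m), for 0.2 s.
At the end, for the whole second after the job is handed in: The cover is shut to within 5 mm, and every module present lies at rest in a nest, upright, within 8 mm sideways of the nest's centre and its underside within 3 mm of the fully home height (value of joint cover below 0.005 m and angle between each of mod0, mod1, mod2, mod3, mod4's own z axis and vertical below 0.08 rad and ((horizontal distance between mod0 and nest0 below 0.008 m and z of mod0 in the frame of nest0 below 0.003 m) or (horizontal distance between mod0 and nest1 below 0.008 m and z of mod0 in the frame of nest1 below 0.003 m) or (horizontal distance between mod0 and nest2 below 0.008 m and z of mod0 in the frame of nest2 below 0.003 m) or (horizontal distance between mod0 and nest3 below 0.008 m and z of mod0 in the frame of nest3 below 0.003 m)) and ((horizontal distance between mod1 and nest0 below 0.008 m and z of mod1 in the frame of nest0 below 0.003 m) or (horizontal distance between mod1 and nest1 below 0.008 m and z of mod1 in the frame of nest1 below 0.003 m) or (horizontal distance between mod1 and nest2 below 0.008 m and z of mod1 in the frame of nest2 below 0.003 m) or (horizontal distance between mod1 and nest3 below 0.008 m and z of mod1 in the frame of nest3 below 0.003 m)) and ((horizontal distance between mod2 and nest0 below 0.008 m and z of mod2 in the frame of nest0 below 0.003 m) or (horizontal distance between mod2 and nest1 below 0.008 m and z of mod2 in the frame of nest1 below 0.003 m) or (horizontal distance between mod2 and nest2 below 0.008 m and z of mod2 in the frame of nest2 below 0.003 m) or (horizontal distance between mod2 and nest3 below 0.008 m and z of mod2 in the frame of nest3 below 0.003 m)) and ((horizontal distance between mod3 and nest0 below 0.008 m and z of mod3 in the frame of nest0 below 0.003 m) or (horizontal distance between mod3 and nest1 below 0.008 m and z of mod3 in the frame of nest1 below 0.003 m) or (horizontal distance between mod3 and nest2 below 0.008 m and z of mod3 in the frame of nest2 below 0.003 m) or (horizontal distance between mod3 and nest3 below 0.008 m and z of mod3 in the frame of nest3 below 0.003 m)) and ((horizontal distance between mod4 and nest0 below 0.008 m and z of mod4 in the frame of nest0 below 0.003 m) or (horizontal distance between mod4 and nest1 below 0.008 m and z of mod4 in the frame of nest1 below 0.003 m) or (horizontal distance between mod4 and nest2 below 0.008 m and z of mod4 in the frame of nest2 below 0.003 m) or (horizontal distance between mod4 and nest3 below 0.008 m and z of mod4 in the frame of nest3 below 0.003 m)) and linear speed of each of mod0, mod1, mod2, mod3, mod4 below 0.02 m/s); the robot touches nothing.
It fails at once if a bystander (main board, solder spool, bottle or screwdriver) is moved more than 30 mm (distance of any of mainboard, spool, flux, driver from where it was at the start of the episode above 0.03 m).
Of mod0, mod1, mod2, mod3, mod4 only 3 to 4 are there at a start; the rules pass over those that are not, and their reading is None.
At some moment in a run one of mod0, mod1, mod2, mod3, mod4 may be knocked a few centimetres aside while the robot is not near it.
Once in a run the grip may slacken for a moment while it holds something.
It also fails if it takes over 210 s, if anything falls off the work surface, if the arm or the gripper's body presses on something with over 40 N, if the wrist force passes 120 N, or if a joint passes its speed limit or range.

## Working session

There is one attempt and no reset: what is moved stays moved. The work goes in short steps, Python scripts to look and compute and a tool call to move; the robot and the scene stay as the last step left them, time stands still between calls to the robot, and variables do not carry over. Pictures are saved under pics/ and viewed, at most 14 in all, crops included, and the job is handed in when it is done.

Besides the shell and the picture viewer there is one more tool, called after ">>>" as name(argument=value, ...) on one line, values as JSON. send_rows: Moves the arm, as the interface text tells. Its arguments: {"type":"object","properties":{"targets":{"type":"array"},"grip_force":{"type":"number"}},"required":["targets"]}

```bash
mkdir -p pics
cat > h.py <<'E'
import numpy as np, cv2
from scipy.spatial.transform import Rotation as R
from rig import r, cams
def snap(n,fn=None):
    f=cams.grab_frame(n)
    if fn: cv2.imwrite('pics/'+fn,f['color'])
    return f
def ray(f,u,v):
    a,b=(u-f['cx'])/f['fx'],(v-f['cy'])/f['fy']
    rd=np.hypot(a,b); s=rd
    for _ in range(30): s=rd/(1+f['k1']*s*s)
    k=s/rd if rd>0 else 1
    Rm=R.from_euler('xyz',f['attitude']).as_matrix()
    return np.array(f['xyz'],float),Rm@np.array([a*k,b*k,1])
def atz(f,u,v,z):
    o,d=ray(f,u,v); return o+d*(z-o[2])/d[2]
def proj(f,p):
    Rm=R.from_euler('xyz',f['attitude']).as_matrix()
    c=Rm.T@(np.array(p,float)-f['xyz']); a,b=c[0]/c[2],c[1]/c[2]; q=1+f['k1']*(a*a+b*b)
    return np.array([f['cx']+f['fx']*a*q,f['cy']+f['fy']*b*q])
def tri(*fs):
    A=np.zeros((3,3));B=np.zeros(3)
    for f,u,v in fs:
        o,d=ray(f,u,v); d/=np.linalg.norm(d); M=np.eye(3)-np.outer(d,d); A+=M;B+=M@o
    return np.linalg.solve(A,B)
E
python3 - <<'E'
from h import *
import pickle
d={}
for n in('top','side','wrist'):
    f=snap(n,n+'0.png'); d[n]=f
    print(n,{k:np.round(v,4).tolist() for k,v in f.items() if k!='color'})
pickle.dump(d,open('f0.pkl','wb'))
print(r.sense())
E
```

```text
top {'fx': 456.7509, 'fy': 456.7509, 'cx': 255.9029, 'cy': 192.6875, 'k1': -0.0894, 'xyz': [443.6502, -62.4398, 1134.9314], 'attitude': [-3.0281, -0.0135, -1.5911]}
side {'fx': 346.463, 'fy': 346.463, 'cx': 254.8976, 'cy': 195.015, 'k1': -0.0324, 'xyz': [380.3669, 518.8785, 626.4012], 'attitude': [-2.2846, 0.0224, -2.8998]}
wrist {'fx': 264.3446, 'fy': 264.3446, 'cx': 257.3904, 'cy': 191.9293, 'k1': -0.0073, 'xyz': [207.155, 593.0358, 372.3454], 'attitude': [2.8502, 0.0002, 1.1202]}
{'clock': 0.15, 'qpos': array([ 1.11761778e+00,  3.53506188e-01,  1.63394035e+00,  8.28452172e-07,
        1.15520343e+00, -2.39222006e-03]), 'qvel': array([-0.00129884, -0.00189376, -0.00316628, -0.00055381,  0.00065233,
        0.00035407]), 'joint_efforts': array([-4.73498239e-04, -6.05625272e+01, -3.42338204e+01,  5.80750134e-05,
        6.07681999e-03,  5.74173328e-06]), 'eef_pos': array([272.13682212, 562.25052744, 230.73326485]), 'tcp_rot': array([-3.14053534e+00, -3.28690198e-06,  2.69080599e+00]), 'contact_force': array([ 0.27528434,  0.52204368, -0.18601301]), 'wrist_torque': array([ 0.04081686, -0.02218276, -0.02747479]), 'grasp_force': 0.0, 'opening': 1.0004947049018411}
```

```bash
python3 -c "
import cv2
a=cv2.imread('pics/top0.png');cv2.imwrite('pics/top0b.png',cv2.resize(a,(800,600),interpolation=3))
a=cv2.imread('pics/side0.png');cv2.imwrite('pics/side0b.png',cv2.resize(a,(800,600),interpolation=3))"
```

```text
(no output)
```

View pics/top0b.png

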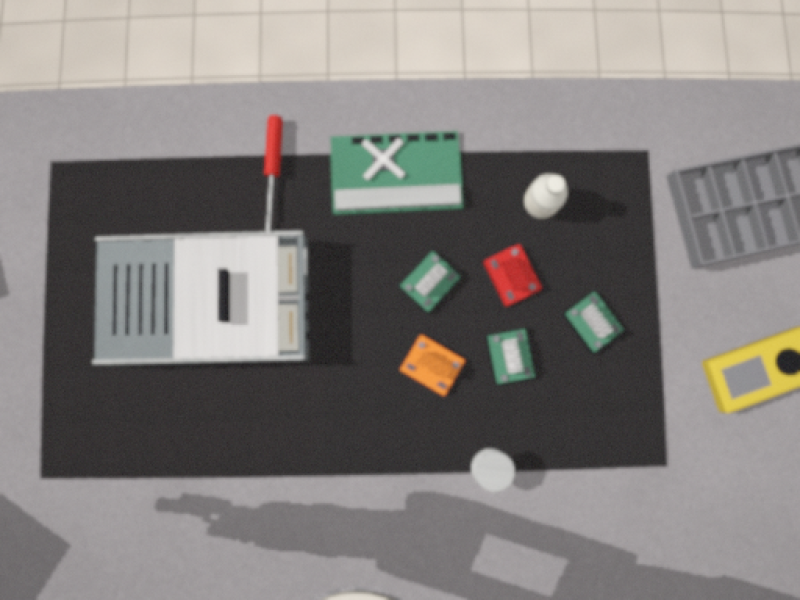

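View pics/side0b.png

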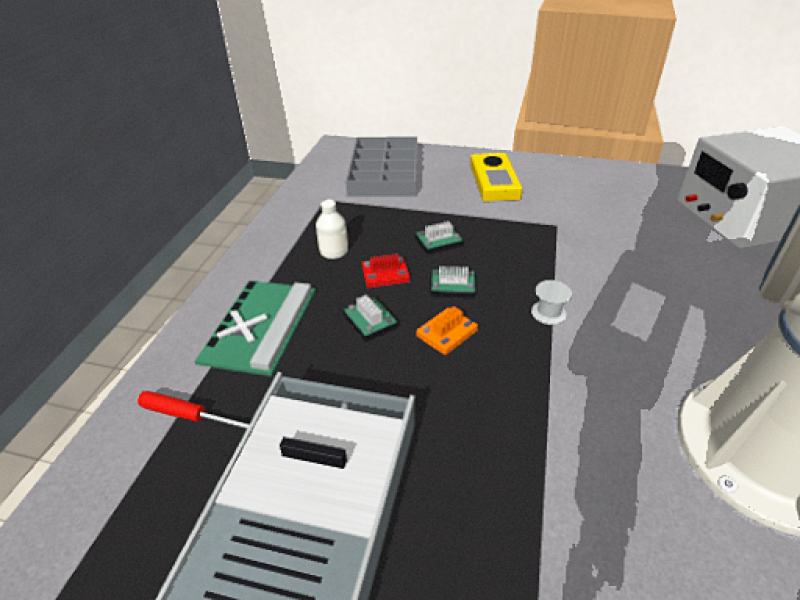

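Top view (800-wide): green modules with bright fins are at (430,281), (512,356) and (595,322). The look-alikes are red at (512,274) and orange at (433,365). The tester is at the left, with the cover's grip at (223,295). The three green ones match the text (black base, green top, aluminium fins), so I'll confirm them in an enlarged crop.

```bash
python3 -c "
import cv2,numpy as np
a=cv2.imread('pics/top0.png');b=cv2.imread('pics/side0.png')
R=lambda x,k:cv2.resize(x,None,fx=k,fy=k,interpolation=cv2.INTER_CUBIC)
m=R(a[148:263,248:408],5);cv2.imwrite('pics/c1.png',m)   #x=248+u/5 y=148+v/5
cv2.imwrite('pics/c2.png',R(a[140:240,52:212],5)) # 52,140
cv2.imwrite('pics/c3.png',R(b[230:380,110:270],4)) #110,230
"
```

```text
(no output)
```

View pics/c1.png

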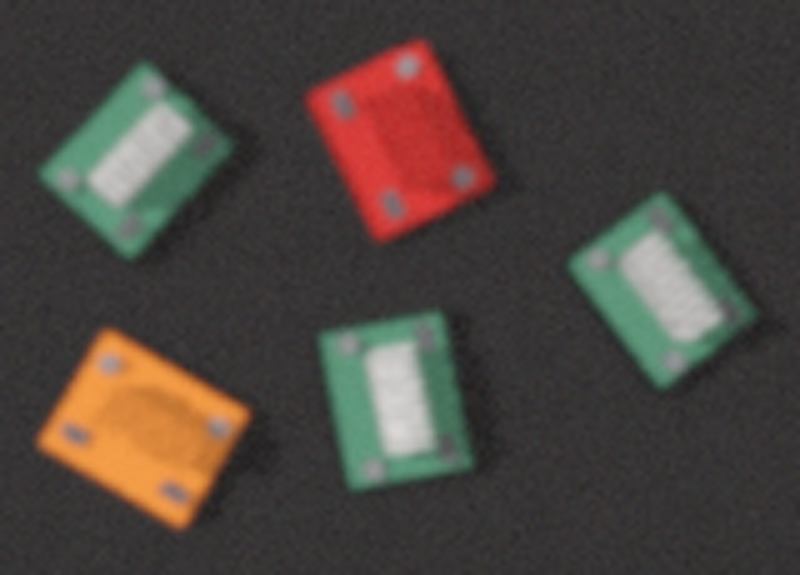

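View pics/c2.png

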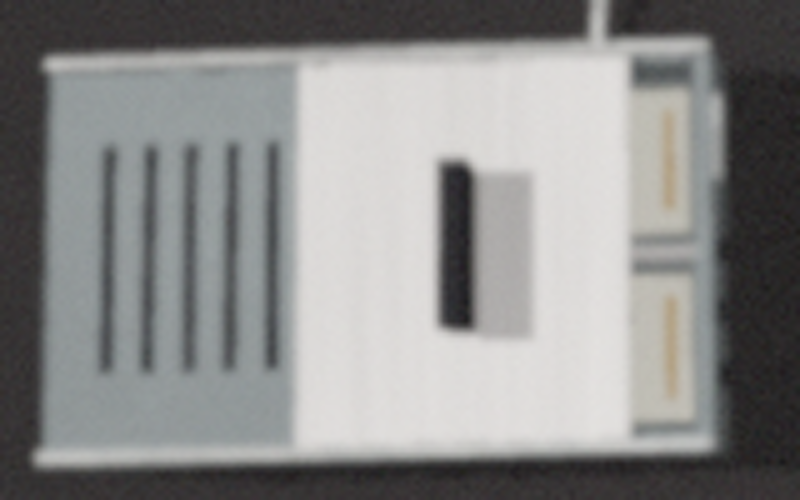

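View pics/c3.png

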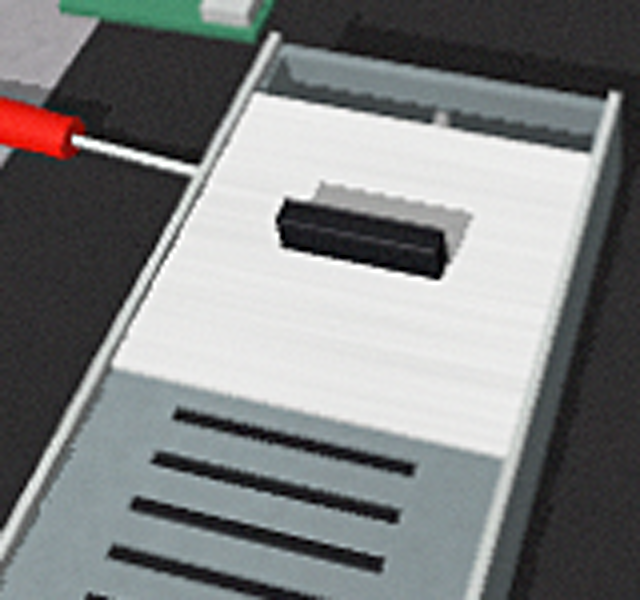

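Crops: the three modules at c1 (137,160), (396,400) and (663,290) have green tops and bright aluminium fins, so they are the ones. Red and orange have no real fins and stay put. The cover stands about 30 mm open, with its grip top at c2 (453,244) and c3 (365,218).

Run:
```python
from h import *
import pickle
d=pickle.load(open('f0.pkl','rb'));t,s=d['top'],d['side']
np.set_printoptions(precision=1,suppress=True)
c2=lambda u,v:(52+u/5,140+v/5); c3=lambda u,v:(110+u/4,230+v/4)
print('grip',tri((t,*c2(453,244)),(s,*c3(365,218))), atz(t,*c2(453,244),87))
cs=[atz(t,*c2(u,v),67) for u,v in((45,63),(710,43),(715,450),(37,458))]
print('rails',cs,[np.linalg.norm(cs[i]-cs[(i+1)%4]) for i in range(4)])
print('rail far corners side', [atz(s,*c3(u,v),67) for u,v in((275,37),(615,95))])
a,b=cs[0]-cs[1],cs[3]-cs[2]
for e in(a,b): print('ydir deg',np.degrees(np.arctan2(e[1],e[0])))
c1=lambda u,v:(248+u/5,148+v/5)
M={'A':((145,62),(233,147),(130,260),(40,172)),'B':((320,333),(441,311),(473,466),(350,490)),'C':((663,193),(757,313),(662,390),(569,262))}
for k,q in M.items():
    p=np.array([atz(t,*c1(*x),14) for x in q]); L=[np.linalg.norm(p[i]-p[(i+1)%4]) for i in range(4)]
    c=p.mean(0); i=0 if L[0]+L[2]>L[1]+L[3] else 1
    e=p[(i+1)%4]-p[i]+p[(i+2)%4]-p[(i+3)%4]
    print(k,c,L,'long ax deg',np.degrees(np.arctan2(e[1],e[0])),'side px of sink top',proj(s,[c[0],c[1],38])*1.5625)
print(R.from_euler('xyz',r.sense()['tcp_rot']).as_matrix())
```

```text
grip [577.1 183.2  87.6] [576.8 183.2  87. ]
rails [array([671. , 387.5,  67. ]), array([673.5,  65.9,  67. ]), array([480.2,  64.5,  67. ]), array([481.5, 386. ,  67. ])] [np.float64(321.6629141463349), np.float64(193.3274627139654), np.float64(321.5157462168959), np.float64(189.5192555907351)]
rail far corners side [array([673.5,  72.3,  67. ]), array([485.1,  70.4,  67. ])]
ydir deg 90.45409031368898
ydir deg 89.7754379127122
A [ 601.9 -129.3   14. ] [np.float64(61.00930156943085), np.float64(76.4198435659086), np.float64(62.33679490961114), np.float64(76.28478782786532)] long ax deg 135.9774174402085 side px of sink top [370.3 304.1]
B [ 480.5 -253.9   14. ] [np.float64(61.25352400636731), np.float64(77.745773028982), np.float64(62.03887431184681), np.float64(78.2745504016784)] long ax deg -170.7016228862534 side px of sink top [454.7 269.1]
C [ 532.3 -389.8   14. ] [np.float64(75.68926853208835), np.float64(62.378705477595055), np.float64(78.06104327877595), np.float64(59.69432186861619)] long ax deg -144.84695864558284 side px of sink top [440.  225.5]
[[-0.9  0.4 -0. ]
 [ 0.4  0.9 -0. ]
 [ 0.  -0.  -1. ]]
```

```bash
cat >> h.py <<'E'
np.set_printoptions(precision=4,suppress=True)
def go(x,y,z,yaw_deg,s=None):
    s=s or r.sense(); Rc=R.from_euler('xyz',s['tcp_rot']); Rt=R.from_euler('xyz',[np.pi,0,np.radians(yaw_deg)])
    print('shift',(Rc.inv().apply(np.array([x,y,z])-s['eef_pos'])/1000).round(4),'turn',(Rc.inv()*Rt).as_rotvec().round(4))
E
python3 -c "
from h import *
go(577,183,180,180)"
```

```text
shift [-0.4396 -0.2085  0.051 ] turn [-0.001  -0.0002 -0.4508]
```

>>> send_rows(targets=[-0.44,-0.2085,0.051,-0.001,0,-0.451,1,-0.44,-0.2085,0.051,-0.001,0,-0.451,1,-0.44,-0.2085,0.051,-0.001,0,-0.451,1,-0.44,-0.2085,0.051,-0.001,0,-0.451,1,-0.44,-0.2085,0.051,-0.001,0,-0.451,1,-0.44,-0.2085,0.051,-0.001,0,-0.451,1,-0.44,-0.2085,0.051,-0.001,0,-0.451,1,-0.44,-0.2085,0.051,-0.001,0,-0.451,1,-0.44,-0.2085,0.051,-0.001,0,-0.451,1,-0.44,-0.2085,0.051,-0.001,0,-0.451,1,-0.44,-0.2085,0.051,-0.001,0,-0.451,1,-0.44,-0.2085,0.051,-0.001,0,-0.451,1])

```text
clock: 1.15
eef_pos: [578.7, 180.8, 179.9]
tcp_rot: [3.141, 0.0, 3.141]
contact_force: [0.9, 0.1, 0.1]
opening: 0.999
grasp_force: 0.0
```

>>> send_rows(targets=[0,0.002,0.04,0,0,0,0,0,0.002,0.08,0,0,0,0,0,0.002,0.111,0,0,0,0,0,0.002,0.111,0,0,0,0,0,0.002,0.111,0,0,0,-1,0,0.002,0.111,0,0,0,-1,0,0.002,0.111,0,0,0,-1,0,0.002,0.111,0,0,0,-1,0,0.002,0.111,0,0,0,-1,0,0.002,0.111,0,0,0,-1], grip_force=40)

```text
clock: 1.98
eef_pos: [578.8, 186.0, 71.4]
tcp_rot: [3.14, 0.003, -3.141]
contact_force: [-1.0, 0.7, 7.8]
opening: 0.15
grasp_force: 44.2
```

>>> send_rows(targets=[0,0.015,0,0,0,0,-1,0,0.03,0,0,0,0,-1,0,0.045,0,0,0,0,-1,0,0.06,0,0,0,0,-1,0,0.075,0,0,0,0,-1,0,0.09,0,0,0,0,-1,0,0.1,0,0,0,0,-1,0,0.105,0,0,0,0,-1,0,0.108,0,0,0,0,-1,0,0.11,0,0,0,0,-1,0,0.11,0,0,0,0,-1])

```text
clock: 2.9
eef_pos: [578.2, 296.3, 71.5]
tcp_rot: [3.139, 0.002, -3.141]
contact_force: [-1.6, 1.5, 7.0]
opening: 0.152
grasp_force: 44.1
```

>>> send_rows(targets=[0,0.002,0,0,0,0,-1,0,0.004,0,0,0,0,-1,0,0.006,0,0,0,0,-1,0,0.008,0,0,0,0,-1,0,0.008,0,0,0,0,-1])

```text
clock: 3.32
eef_pos: [578.2, 303.9, 71.5]
tcp_rot: [3.14, 0.002, -3.141]
contact_force: [-1.6, -0.1, 6.4]
opening: 0.151
grasp_force: 44.2
```

>>> send_rows(targets=[0,0.002,0,0,0,0,-1,0,0.004,0,0,0,0,-1,0,0.004,0,0,0,0,-1,0,0.004,0,0,0,0,-1])

```text
clock: 3.65
eef_pos: [578.1, 304.9, 71.4]
tcp_rot: [-3.139, 0.001, -3.14]
contact_force: [-1.1, -16.3, 12.7]
opening: 0.151
grasp_force: 44.8
```

>>> send_rows(targets=[0,-0.001,0,0,0,0,0.3,0,-0.001,0,0,0,0,0.3,0,-0.001,0,0,0,0,0.3,0,-0.001,0,0,0,0,0.3,0,0,-0.04,0,0,0,0.3,0,0,-0.08,0,0,0,0.3,0,-0.04,-0.12,0,0,0,0.3,0,-0.08,-0.15,0,0,0,0.3,0,-0.12,-0.15,0,0,0,0.3,0,-0.157,-0.15,0,0,0,0.3,0,-0.157,-0.15,0,0,0,0.3,0,-0.157,-0.15,0,0,0,0.3])

```text
clock: 4.65
eef_pos: [577.6, 147.5, 220.0]
tcp_rot: [3.141, 0.001, 3.139]
contact_force: [0.0, 0.6, 0.9]
opening: 0.649
grasp_force: 0.0
```

Run:
```python
from h import *
import pickle
f=snap('wrist'); pickle.dump(f,open('w1.pkl','wb'))
cv2.imwrite('pics/w1.png',cv2.resize(f['color'],(800,600),interpolation=3))
print(r.sense()['eef_pos'],f['xyz'],f['attitude'])
for x in(531,623):
  for y in(111,187): print(x,y,proj(f,[x,y,26])*1.5625)
```

```text
[577.618  149.2545 219.5457] [505.1093 146.3431 361.6039] [ 2.8486 -0.0017  1.5682]
531 111 [357.1459 209.4413]
531 187 [452.5776 209.1732]
623 111 [360.7806 318.554 ]
623 187 [449.1082 318.2827]
```

View pics/w1.png

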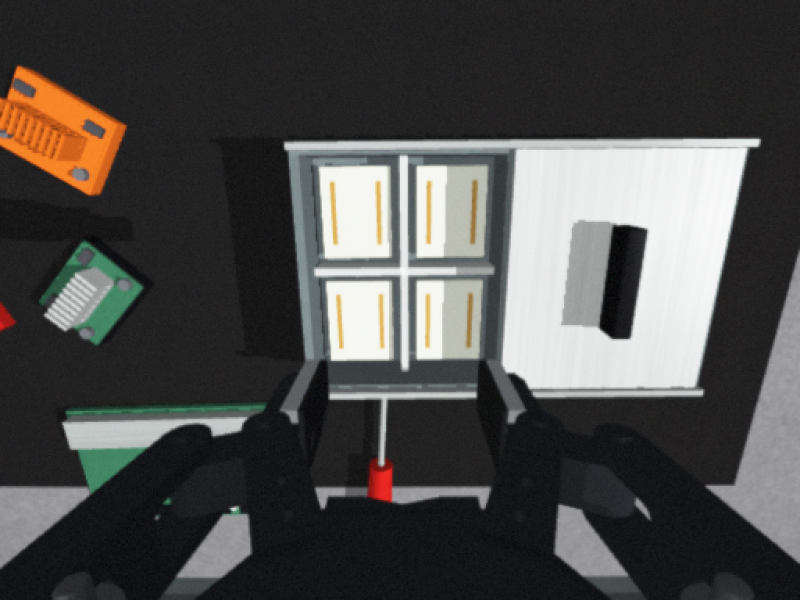

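All four nests are open, with plates at about (356,212), (452,211), (361,320) and (449,320). The rib crossing is at (404,270).

Run:
```python
from h import *
import pickle
f=pickle.load(open('w1.pkl','rb'))
q=lambda u,v,z:atz(f,u/1.5625,v/1.5625,z)
print('rib cross',q(404,270,34)); print('rib ends',q(315,271,34),q(493,269,34),q(403,157,34),q(405,369,34))
for p in((356,212),(452,211),(361,320),(449,320)): print('plate',q(*p,26))
print('rail',q(286,147,67),q(760,143,67))
g=f['color']; cv2.imwrite('pics/w1c.png',cv2.resize(g[85:260,180:335],None,fx=3.4,fy=3.4,interpolation=cv2.INTER_CUBIC))
```

```text
rib cross [578.6194 148.1961  34.    ]
rib ends [579.222   75.9875  34.    ] [578.0002 220.3599  34.    ] [491.878  147.5648  34.    ] [666.9308 148.9487  34.    ]
plate [532.998  110.0184  26.    ]
plate [532.427  186.5852  26.    ]
plate [624.3193 111.1473  26.    ]
plate [624.5664 186.9541  26.    ]
rail [486.6003  68.9683  67.    ] [484.3882 387.8603  67.    ]
```

View pics/w1c.png

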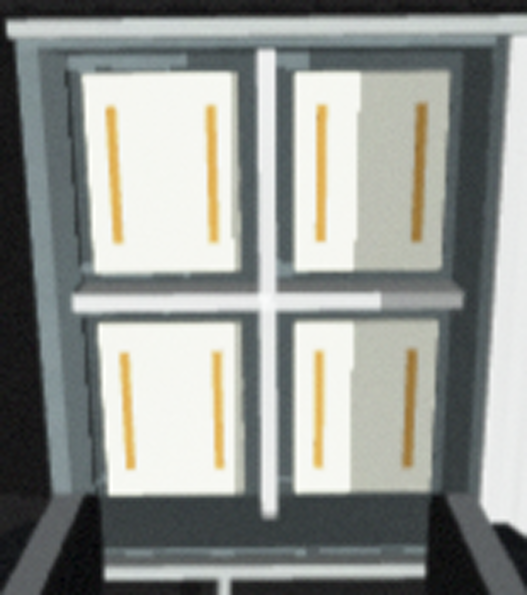

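Tester origin is about (578.6,148.6), yaw about +0.47°. Next I hover over module A in its grasp orientation, so camera bias cancels against the nest look made in the same tool frame.

```bash
cat > nest.py <<'E'
import numpy as np
o=np.array([578.6,148.6]);a=np.radians(.47);M=np.array([[np.cos(a),-np.sin(a)],[np.sin(a),np.cos(a)]])
N={(i,j):o+M@np.array([46*i,38*j]) for i in(-1,1) for j in(-1,1)}
E
python3 -c "
from h import *
from nest import N; print(N)
go(602,-129,220,136)"
```

```text
{(-1, -1): array([532.9133, 110.2239]), (-1, 1): array([532.2898, 186.2214]), (1, -1): array([624.9102, 110.9786]), (1, 1): array([624.2867, 186.9761])}
shift [-0.025  -0.2782 -0.0008] turn [0.0016 0.     0.7656]
```

>>> send_rows(targets=[-0.025,-0.278,0,0.001,0,0.766,0,-0.025,-0.278,0,0.001,0,0.766,0,-0.025,-0.278,0,0.001,0,0.766,0,-0.025,-0.278,0,0.001,0,0.766,0,-0.025,-0.278,0,0.001,0,0.766,0,-0.025,-0.278,0,0.001,0,0.766,0,-0.025,-0.278,0,0.001,0,0.766,0,-0.025,-0.278,0,0.001,0,0.766,0,-0.025,-0.278,0,0.001,0,0.766,0])

```text
clock: 5.45
eef_pos: [603.1, -127.8, 218.2]
tcp_rot: [3.142, -0.001, 2.375]
contact_force: [-1.0, 0.3, -0.3]
opening: 0.498
grasp_force: 0.0
```

```bash
cat >> h.py <<'E'
def mods(f,z=14,area=(3000,7000)):
    """green tops -> convex hull -> minAreaRect fitted on the plane z"""
    hsv=cv2.cvtColor(f['color'],cv2.COLOR_BGR2HSV)
    m=cv2.inRange(hsv,(65,70,40),(95,255,255)); m=cv2.morphologyEx(m,cv2.MORPH_CLOSE,np.ones((5,5)))
    out=[]
    for c in cv2.findContours(m,cv2.RETR_EXTERNAL,cv2.CHAIN_APPROX_NONE)[0]:
        if cv2.contourArea(c)<200: continue
        u,v,w,h=cv2.boundingRect(c)
        p=np.array([atz(f,*x,z)[:2] for x in c[:,0,:].astype(float)],np.float32)
        q=cv2.minAreaRect(p); a=q[1][0]*q[1][1]
        if area[0]<a<area[1]:
            b=cv2.boxPoints(q); e=b[1]-b[0] if np.linalg.norm(b[1]-b[0])>np.linalg.norm(b[2]-b[1]) else b[2]-b[1]
            print('px',(u+w/2,v+h/2),'c',np.round(q[0],1),'size',np.round(q[1],1),'deg',round(float(np.degrees(np.arctan2(e[1],e[0]))%180),1),'edge' if u<2 or v<2 or u+w>510 or v+h>382 else '')
E
python3 - <<'E'
from h import *
f=snap('wrist'); cv2.imwrite('pics/w2.png',cv2.resize(f['color'],(800,600),interpolation=3))
import pickle; pickle.dump(f,open('w2.pkl','wb'))
s=r.sense();print(s['eef_pos'],s['qpos']); mods(f); print(proj(f,[602,-129,38])*1.5625)
mods(snap('top'))
E
```

```text
[ 602.9038 -126.7157  218.2379] [-0.2101  0.3522  1.6653  0.0009  1.1253 -1.0156]
px (99.0, 255.5) c [ 533.5 -386.9] size [79.2 63.2] deg 34.8 
px (258.0, 169.0) c [ 603.4 -127.9] size [62.2 77.2] deg 136.0 
px (128.0, 168.0) c [ 482.1 -252.2] size [78.3 62.8] deg 9.7 
[400.0627 270.5249]
px (380.5, 206.0) c [ 533.1 -388.3] size [81.8 66. ] deg 34.6 
px (274.5, 183.5) c [ 600.2 -125.5] size [65.2 73.9] deg 137.2
```

View pics/w2.png

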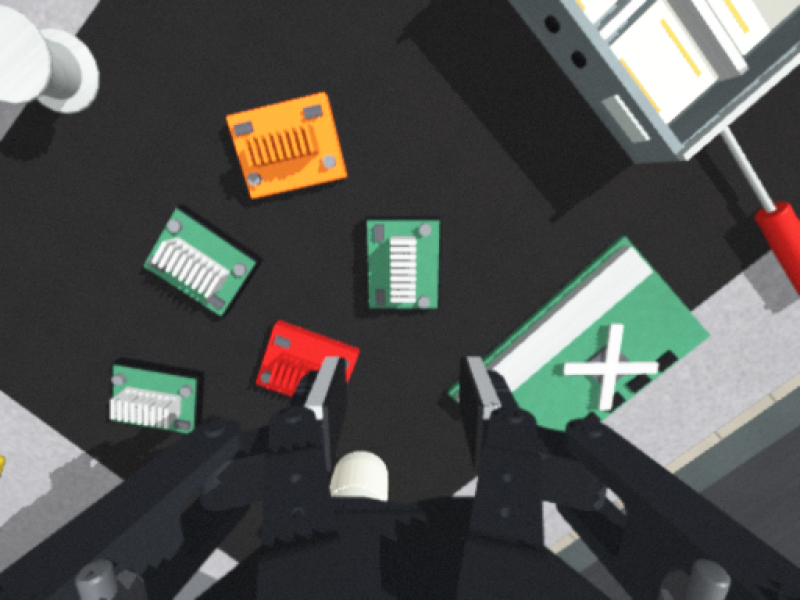

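Module A is at (403,265) in the picture, its sink spanning rows 237–304, clear between the fingers. Its neighbours are far enough away.

Run:
```python
from h import *
import pickle
f=pickle.load(open('w2.pkl','rb'));t=pickle.load(open('f0.pkl','rb'))['top'];w1=pickle.load(open('w1.pkl','rb'))
k=1.5625
print('A sink',tri((f,403.5/k,270.5/k),(t,248+141/5,148+153/5)),atz(f,403.5/k,270.5/k,38))
print('B sink',tri((f,193/k,267/k),(t,248+400/5,148+399/5)))
print('C sink',tri((f,147/k,408/k),(t,248+671/5,148+287/5)))
print('rib',tri((w1,404/k,270/k),(f,0,0)) if 0 else '')
go(603.3,-128,20,136)
```

```text
A sink [ 606.8749 -131.1607   12.1176] [ 603.886  -127.0146   38.    ]
B sink [ 481.1469 -255.3686   18.5693]
C sink [ 533.9612 -392.1814   20.7843]
rib 
shift [-0.0019 -0.001   0.1984] turn [ 0.     -0.0014  0.0034]
```

Run:
```python
from h import *
import pickle
f=pickle.load(open('w2.pkl','rb'));d=pickle.load(open('f0.pkl','rb'));t,s=d['top'],d['side'];k=1.5625
# sink top centre, read in side0b.png
for n,w,q,z in(('A',(403.5,270.5),(141,153),(369,305)),('B',(193,267),(400,399),(454,268)),('C',(147,408),(671,287),(439,227))):
    print(n,tri((f,w[0]/k,w[1]/k),(s,z[0]/k,z[1]/k)),tri((t,248+q[0]/5,148+q[1]/5),(s,z[0]/k,z[1]/k)))
```

```text
A [ 603.7474 -127.1465   37.4391] [ 603.3379 -129.772    35.1393]
B [ 483.7307 -243.8956   45.4146] [ 480.6555 -250.8127   42.687 ]
C [ 533.9627 -374.6315   42.3234] [ 532.742  -387.3021   35.883 ]
```

>>> send_rows(targets=[-0.001,-0.001,0.04,0,0,0,0,-0.002,-0.001,0.08,0,-0.001,0.003,0,-0.002,-0.001,0.12,0,-0.001,0.003,0,-0.002,-0.001,0.16,0,-0.001,0.003,0,-0.002,-0.001,0.185,0,-0.001,0.003,0,-0.002,-0.001,0.198,0,-0.001,0.003,0,-0.002,-0.001,0.198,0,-0.001,0.003,0,-0.002,-0.001,0.198,0,-0.001,0.003,-1,-0.002,-0.001,0.198,0,-0.001,0.003,-1,-0.002,-0.001,0.198,0,-0.001,0.003,-1,-0.002,-0.001,0.198,0,-0.001,0.003,-1,-0.002,-0.001,0.198,0,-0.001,0.003,-1], grip_force=60)

```text
clock: 6.55
eef_pos: [604.8, -130.0, 23.0]
tcp_rot: [3.14, 0.004, 2.373]
contact_force: [0.3, 2.5, 8.5]
opening: 0.215
grasp_force: 61.4
```

>>> send_rows(targets=[0,0,-0.01,0,0,0,-1,0,0,-0.02,0,0,0,-1,0,0,-0.05,0,0,0,-1,0,0,-0.08,0,0,0,-1,0,0,-0.11,0,0,0,-1,0,0,-0.14,0,0,0,-1,0,0,-0.14,0,0,0,-1,0,0,-0.14,0,0,0,-1])

```text
clock: 7.22
eef_pos: [604.5, -130.3, 164.0]
tcp_rot: [3.139, 0.005, 2.373]
contact_force: [-0.4, 0.5, -2.0]
opening: 0.216
grasp_force: 60.3
```

```bash
cat >> h.py <<'E'
def held(f,s):
    """green top of the held module in the tool frame, mm (its top is at about TCP z - 4)"""
    hsv=cv2.cvtColor(f['color'],cv2.COLOR_BGR2HSV)
    m=cv2.inRange(hsv,(65,70,40),(95,255,255)); Rc=R.from_euler('xyz',s['tcp_rot'])
    n,l,st,ce=cv2.connectedComponentsWithStats(m)
    for i in range(1,n):
        if st[i,4]>300: print('green px box',st[i],ce[i])
E
python3 - <<'E'
from h import *
f=snap('wrist'); s=r.sense(); print(s['eef_pos'],s['tcp_rot'],s['opening']); held(f,s)
cv2.imwrite('pics/w3.png',cv2.resize(f['color'],(800,600),interpolation=3))
import pickle; pickle.dump((f,s),open('w3.pkl','wb'))
go(624.9,111,160,180.47)
E
```

```text
[ 603.256  -130.0085  162.0804] [3.1409 0.0023 2.3726] 0.21456187615091524
green px box [  62  133   86   82 1844] [109.2473 171.4159]
green px box [ 306  153  127  108 1135] [367.4264 204.1577]
green px box [ 205  170  105   84 4385] [258.081  200.5818]
green px box [ 346  176  140  114 5023] [420.1149 233.9783]
green px box [  43  250   63   50 1098] [ 79.082  267.3424]
shift [0.152  0.1882 0.0019] turn [-0.0002  0.0025 -0.7771]
```

View pics/w3.png

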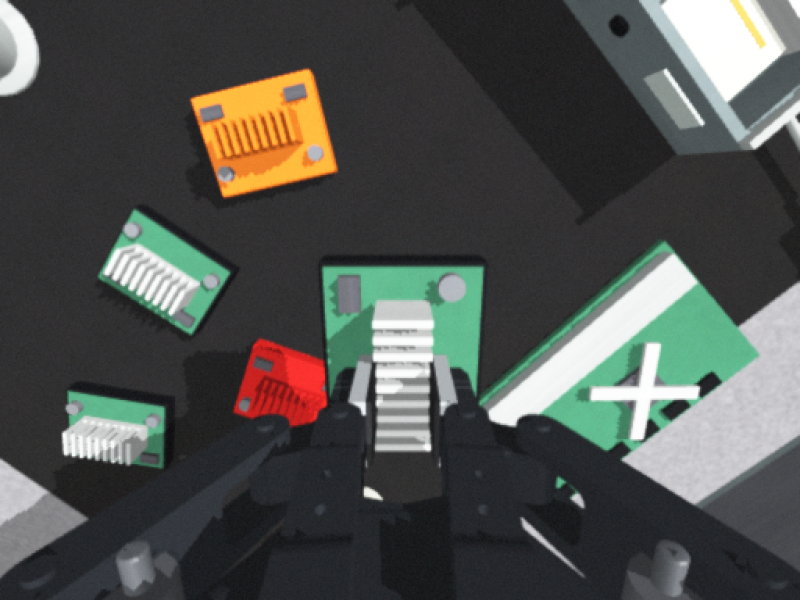

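Module A is held, level in the picture, with its front edge at row 265, columns 322–484. Now compute its offset in the tool frame.

Run:
```python
from h import *
import pickle
f,s=pickle.load(open('w3.pkl','rb'));k=1.5625
Rc=R.from_euler('xyz',s['tcp_rot'])
for u,v in((322,266),(403,265),(484,264)):
    print(Rc.inv().apply(atz(f,u/k,v/k,s['eef_pos'][2]-9)-s['eef_pos']))
# camera pose in tool frame, for repeatability
for nm in('w1','w2'):
    g=pickle.load(open(nm+'.pkl','rb')); print(nm,g['xyz'])
P=[]
for i in range(4):
    g=snap('wrist'); q=r.sense(); P.append(q['eef_pos']); print(q['eef_pos'],g['xyz'],Rc.inv().apply(g['xyz']-q['eef_pos']))
```

```text
[ 38.298  -29.5927   8.8909]
[38.6597  0.8552  8.9119]
[39.0289 31.2998  8.933 ]
w1 [505.1093 146.3431 361.6039]
w2 [551.3684 -78.2773 359.9939]
[ 602.5238 -129.8062  160.806 ] [551.2133 -80.1326 303.6218] [  71.0881    0.1199 -142.9793]
[ 602.1775 -129.7118  160.0643] [550.791  -80.0166 302.4967] [  71.1586    0.0824 -142.596 ]
[ 602.0949 -129.6725  159.6876] [550.633  -79.9589 301.837 ] [  71.2263    0.0429 -142.3131]
[ 602.213  -129.7056  159.6273] [550.6404 -79.9396 301.511 ] [  71.3428    0.0035 -142.0478]
```

```bash
python3 -c "
from h import *
go(624.9,111,120,180.47)"
```

```text
shift [0.151  0.1888 0.0395] turn [-0.0009 -0.0017 -0.7771]
```

>>> send_rows(targets=[0.04,0.05,0,0,0,-0.12,-1,0.08,0.1,0,0,0,-0.24,-1,0.12,0.15,0.02,-0.001,-0.001,-0.36,-1,0.151,0.189,0.0395,-0.001,-0.002,-0.48,-1,0.151,0.189,0.0395,-0.001,-0.002,-0.6,-1,0.151,0.189,0.0395,-0.001,-0.002,-0.72,-1,0.151,0.189,0.0395,-0.001,-0.002,-0.777,-1,0.151,0.189,0.0395,-0.001,-0.002,-0.777,-1,0.151,0.189,0.0395,-0.001,-0.002,-0.777,-1,0.151,0.189,0.0395,-0.001,-0.002,-0.777,-1,0.151,0.189,0.0395,-0.001,-0.002,-0.777,-1,0.151,0.189,0.0395,-0.001,-0.002,-0.777,-1])

```text
clock: 8.47
eef_pos: [626.3, 109.8, 121.6]
tcp_rot: [-3.141, 0.003, -3.136]
contact_force: [0.7, -0.1, -2.5]
opening: 0.217
grasp_force: 60.2
```

Run:
```python
from h import *
for i in range(5): f=snap('wrist'); s=r.sense()
print(s['eef_pos'],s['opening'],s['grasp_force'])
cv2.imwrite('pics/w4.png',cv2.resize(f['color'],(800,600),interpolation=3))
import pickle; pickle.dump((f,s),open('w4.pkl','wb'))
go(624.9,111,60,180.47)
```

```text
[626.1753 110.5767 121.5368] 0.2106413903800279 60.246570110321045
shift [0.0015 0.0005 0.0615] turn [-0.0004  0.003  -0.0008]
```

View pics/w4.png

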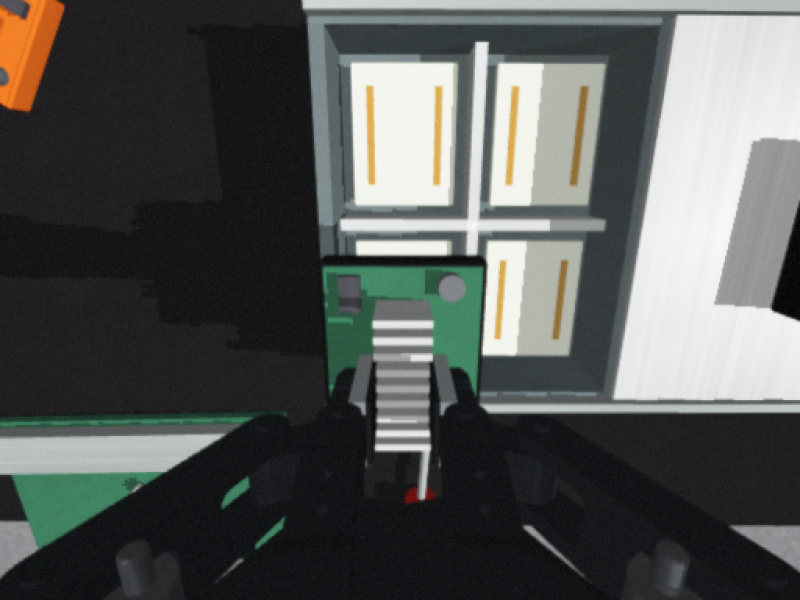

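The held module sits square over its pocket, front edge at row 265. Rib crossing at (475,224) gives a direct check of alignment in this one picture.

Run:
```python
from h import *
import pickle
from nest import o,M
f,s=pickle.load(open('w4.pkl','rb'));k=1.5625
print('cam-tcp',R.from_euler('xyz',s['tcp_rot']).inv().apply(f['xyz']-s['eef_pos']))
c=atz(f,475/k,224/k,34);print('cross',c, 'nest',c[:2]+M@[46,-38])
for p in((324,265),(485,264),(404,265)): print(atz(f,p[0]/k,p[1]/k,s['eef_pos'][2]-9)-s['eef_pos'])
print('rib ends',atz(f,341/k,225/k,34),atz(f,605/k,225/k,34),atz(f,481/k,43/k,34))
```

```text
cam-tcp [  72.337    -1.3717 -141.7444]
cross [579.1817 149.0718  34.    ] nest [625.4919 111.4504]
[-40.3508 -30.5499  -9.    ]
[-41.1519  29.2332  -9.    ]
[-40.5572  -0.8363  -9.    ]
rib ends [580.2536  75.4594  34.    ] [579.152  220.7446  34.    ] [491.5161 146.9704  34.    ]
```

>>> send_rows(targets=[0,0.0013,0.02,0,0.003,0,-1,0,0.0013,0.04,0,0.003,0,-1,0,0.0013,0.05,0,0.003,0,-1,0,0.0013,0.06,0,0.003,0,-1,0,0.0013,0.066,0,0.003,0,-1,0,0.0013,0.066,0,0.003,0,-1,0,0.0013,0.066,0,0.003,0,-1,0,0.0013,0.066,0,0.003,0,-1,0,0.0013,0.066,0,0.003,0,-1])

```text
clock: 9.47
eef_pos: [626.9, 112.4, 56.2]
tcp_rot: [-3.141, 0.001, -3.133]
contact_force: [-0.1, -0.2, -1.5]
opening: 0.214
grasp_force: 60.2
```

>>> send_rows(targets=[0,0,0.003,0,0,0,-1,0,0,0.006,0,0,0,-1,0,0,0.008,0,0,0,-1,0,0,0.008,0,0,0,-1,0,0,0.008,0,0,0,-1])

```text
clock: 9.88
eef_pos: [626.5, 112.3, 47.3]
tcp_rot: [-3.141, 0.0, -3.133]
contact_force: [0.9, -0.1, -0.0]
opening: 0.218
grasp_force: 60.5
```

>>> send_rows(targets=[0,0,0.002,0,0,0,-1,0,0,0.004,0,0,0,-1,0,0,0.006,0,0,0,-1,0,0,0.007,0,0,0,-1,0,0,0.007,0,0,0,-1])

```text
clock: 10.3
eef_pos: [626.5, 112.3, 41.0]
tcp_rot: [-3.141, 0.0, -3.133]
contact_force: [-2.4, -0.6, 7.2]
opening: 0.216
grasp_force: 61.4
```

>>> send_rows(targets=[0,0,0.001,0,0,0,-1,0,0,0.002,0,0,0,-1,0,0,0.003,0,0,0,-1,0,0,0.004,0,0,0,-1,0,0,0.004,0,0,0,-1])

```text
clock: 10.72
eef_pos: [626.9, 112.4, 40.8]
tcp_rot: [-3.141, 0.001, -3.133]
contact_force: [-14.2, -2.1, 44.8]
opening: 0.215
grasp_force: 66.3
```

Hit the hard stop at TCP z 40.8 with 45 N, so A is home. Release, rise.

>>> send_rows(targets=[0,0,-0.003,0,0,0,-1,0,0,-0.003,0,0,0,-0.25,0,0,-0.003,0,0,0,-0.25,0,0,-0.003,0,0,0,-0.25,0,0,-0.003,0,0,0,-0.25,0,0,-0.02,0,0,0,-0.25,0,0,-0.06,0,0,0,-0.25,0,0,-0.1,0,0,0,-0.25,0,0,-0.14,0,0,0,-0.25,0,0,-0.18,0,0,0,-0.25,0,0,-0.18,0,0,0,-0.25,0,0,-0.18,0,0,0,-0.25])

```text
clock: 11.72
eef_pos: [627.9, 112.6, 218.8]
tcp_rot: [3.141, 0.005, -3.133]
contact_force: [-0.1, -0.9, -0.9]
opening: 0.372
grasp_force: 0.0
```

Run:
```python
from h import *
for i in range(4): f=snap('wrist'); s=r.sense()
print(s['eef_pos'],s['contact_force']); mods(f,32); mods(f,14)
go(482,-252.5,220,189.6)
```

```text
[625.2425 112.1297 214.3009] [-0.2513 -0.0097 -0.4938]
px (258.5, 172.0) c [624.4 111.3] size [78.  61.9] deg 0.5 
px (258.5, 172.0) c [628.4 111.3] size [82.3 65.3] deg 0.5 
shift [ 0.1463 -0.3634 -0.0048] turn [-0.0007 -0.0036 -0.1593]
```

>>> send_rows(targets=[0.146,-0.363,-0.005,-0.001,-0.004,-0.159,0,0.146,-0.363,-0.005,-0.001,-0.004,-0.159,0,0.146,-0.363,-0.005,-0.001,-0.004,-0.159,0,0.146,-0.363,-0.005,-0.001,-0.004,-0.159,0,0.146,-0.363,-0.005,-0.001,-0.004,-0.159,0,0.146,-0.363,-0.005,-0.001,-0.004,-0.159,0,0.146,-0.363,-0.005,-0.001,-0.004,-0.159,0,0.146,-0.363,-0.005,-0.001,-0.004,-0.159,0,0.146,-0.363,-0.005,-0.001,-0.004,-0.159,0,0.146,-0.363,-0.005,-0.001,-0.004,-0.159,0,0.146,-0.363,-0.005,-0.001,-0.004,-0.159,0,0.146,-0.363,-0.005,-0.001,-0.004,-0.159,0])

```text
clock: 12.92
eef_pos: [482.4, -252.2, 220.2]
tcp_rot: [3.14, 0.002, -2.977]
contact_force: [-0.2, 0.0, -0.8]
opening: 0.5
grasp_force: 0.0
```

Run:
```python
from h import *
for i in range(6): f=snap('wrist'); s=r.sense()
print(s['eef_pos'],s['qpos']); mods(f)
go(482,-252.5,22,189.6)
```

```text
[ 483.6958 -250.7689  221.3351] [-0.4827  0.2379  1.8175  0.0029  1.0838 -2.2237]
px (153.5, 186.5) c [ 533.5 -387.7] size [78.5 62.3] deg 34.8 
px (257.0, 166.0) c [ 481.3 -252.7] size [77.5 62.4] deg 9.7 
shift [ 0.0026 -0.0015  0.1993] turn [0.0006 0.0034 0.0014]
```

>>> send_rows(targets=[0.001,-0.001,0.04,0,0.003,0,0,0.002,-0.002,0.08,0,0.003,0,0,0.003,-0.002,0.12,0,0.003,0,0,0.003,-0.002,0.16,0,0.003,0,0,0.003,-0.002,0.185,0,0.003,0,0,0.003,-0.002,0.199,0,0.003,0,0,0.003,-0.002,0.199,0,0.003,0,0,0.003,-0.002,0.199,0,0.003,0,0,0.003,-0.002,0.199,0,0.003,0,0,0.003,-0.002,0.199,0,0.003,0,0])

```text
clock: 14.05
eef_pos: [482.6, -254.5, 24.1]
tcp_rot: [-3.14, 0.003, -2.974]
contact_force: [0.7, -0.7, -0.2]
opening: 0.5
grasp_force: 0.0
```

>>> send_rows(targets=[0,0,0,0,0,0,-1,0,0,0,0,0,0,-1,0,0,0,0,0,0,-1,0,0,0,0,0,0,-1,0,0,0,0,0,0,-1])

```text
clock: 14.47
eef_pos: [482.1, -254.4, 23.9]
tcp_rot: [-3.141, 0.002, -2.974]
contact_force: [-1.3, 1.0, 8.9]
opening: 0.216
grasp_force: 59.2
```

>>> send_rows(targets=[0,0,-0.01,0,0,0,-1,0,0,-0.02,0,0,0,-1,0,0,-0.05,0,0,0,-1,0,0,-0.08,0,0,0,-1,0,0,-0.11,0,0,0,-1,0,0,-0.14,0,0,0,-1,0,0,-0.14,0,0,0,-1])

```text
clock: 15.05
eef_pos: [484.3, -255.9, 169.3]
tcp_rot: [-3.136, 0.008, -2.974]
contact_force: [1.4, -0.1, -0.8]
opening: 0.213
grasp_force: 59.2
```

```bash
python3 -c "
from h import *
s=r.sense();print(s['opening'],s['eef_pos'])
go(533.5,111,125,180.47)"
```

```text
0.2132052359689094 [ 484.3256 -255.9152  169.3353]
shift [-0.1091  0.3539  0.0432] turn [-0.005   0.0089  0.1589]
```

>>> send_rows(targets=[-0.012,0.04,0,0,0,0.05,-1,-0.024,0.08,0,0,0,0.1,-1,-0.036,0.12,0,0,0,0.159,-1,-0.05,0.16,0,0,0,0.159,-1,-0.062,0.2,0,0,0,0.159,-1,-0.074,0.24,0,0,0,0.159,-1,-0.086,0.28,0,0,0,0.159,-1,-0.098,0.32,0,0,0,0.159,-1,-0.109,0.354,0.02,0,0,0.159,-1,-0.109,0.354,0.043,0,0,0.159,-1,-0.109,0.354,0.043,0,0,0.159,-1,-0.109,0.354,0.043,0,0,0.159,-1])

```text
clock: 16.05
eef_pos: [528.5, 112.8, 119.1]
tcp_rot: [-3.141, -0.002, -3.132]
contact_force: [0.5, 0.5, -1.5]
opening: 0.216
grasp_force: 59.5
```

```bash
cat >> h.py <<'E'
def edge(f,s,u0=200,u1=312,h=9):
    """front edge (green start) of the held module, tool frame"""
    hsv=cv2.cvtColor(f['color'],cv2.COLOR_BGR2HSV); m=cv2.inRange(hsv,(65,70,40),(95,255,255))
    n,l,st,ce=cv2.connectedComponentsWithStats(m); Rc=R.from_euler('xyz',s['tcp_rot'])
    i=max(range(1,n),key=lambda i:st[i,4]*(abs(st[i,0]+st[i,2]/2-257)<40)*(st[i,1]>150)); k=l==i
    top=[(u,np.nonzero(k[:,u])[0][0]) for u in range(st[i,0]+6,st[i,0]+st[i,2]-6,4)]
    z=s['eef_pos'][2]-h
    e=np.array([Rc.inv().apply(atz(f,u,v,z)-s['eef_pos']) for u,v in top]); print('edge x',np.median(e[:,0]),'slope',np.polyfit(e[:,1],e[:,0],1)[0],'box',st[i])
    row=top[5][1]+8; us=np.nonzero(k[row])[0]; print('sides y',[Rc.inv().apply(atz(f,u,row,z)-s['eef_pos'])[1] for u in(us[0],us[-1])])
E
python3 - <<'E'
from h import *
import pickle
edge(*pickle.load(open('w4.pkl','rb')))
for i in range(6): f=snap('wrist'); s=r.sense()
print(s['eef_pos'],s['opening']); pickle.dump((f,s),open('w5.pkl','wb')); edge(f,s)
go(533.5,111,60,180.47)
E
```

```text
edge x 40.35274621038846 slope -0.00030859470997691833 box [ 206  170  104   84 4380]
sides y [np.float64(-31.32109861944983), np.float64(29.03099624385368)]
[530.553  112.1541 120.8447] 0.21449606468071344
edge x 38.53026904091437 slope -0.006919507805068109 box [ 206  173  104   81 4163]
sides y [np.float64(-30.79096609192791), np.float64(28.63334689756464)]
shift [-0.0028 -0.0012  0.0609] turn [ 0.0006  0.0023 -0.0016]
```

>>> send_rows(targets=[-0.002,-0.0005,0.02,0,0.002,0,-1,-0.002,-0.0005,0.04,0,0.002,0,-1,-0.002,-0.0005,0.05,0,0.002,0,-1,-0.002,-0.0005,0.06,0,0.002,0,-1,-0.002,-0.0005,0.066,0,0.002,0,-1,-0.002,-0.0005,0.066,0,0.002,0,-1,-0.002,-0.0005,0.066,0,0.002,0,-1,-0.002,-0.0005,0.066,0,0.002,0,-1,-0.002,-0.0005,0.066,0,0.002,0,-1])

```text
clock: 17.1
eef_pos: [532.5, 112.7, 54.5]
tcp_rot: [3.141, -0.0, -3.133]
contact_force: [0.3, -0.6, -0.6]
opening: 0.216
grasp_force: 59.5
```

>>> send_rows(targets=[0,0,0.003,0,0,0,-1,0,0,0.006,0,0,0,-1,0,0,0.008,0,0,0,-1,0,0,0.008,0,0,0,-1,0,0,0.008,0,0,0,-1])

```text
clock: 17.52
eef_pos: [532.3, 112.6, 45.8]
tcp_rot: [3.141, -0.001, -3.133]
contact_force: [0.5, -0.4, 0.2]
opening: 0.217
grasp_force: 59.8
```

>>> send_rows(targets=[0,0,0.002,0,0,0,-1,0,0,0.004,0,0,0,-1,0,0,0.005,0,0,0,-1,0,0,0.006,0,0,0,-1,0,0,0.006,0,0,0,-1])

```text
clock: 17.93
eef_pos: [532.5, 112.7, 41.8]
tcp_rot: [3.141, -0.0, -3.133]
contact_force: [-6.4, -1.5, 29.4]
opening: 0.215
grasp_force: 63.4
```

>>> send_rows(targets=[0,0,0.001,0,0,0,-1,0,0,0.002,0,0,0,-1,0,0,0.003,0,0,0,-1,0,0,0.003,0,0,0,-1])

```text
clock: 18.27
eef_pos: [532.8, 112.8, 41.6]
tcp_rot: [3.141, 0.0, -3.133]
contact_force: [-16.5, -2.5, 66.2]
opening: 0.216
grasp_force: 68.2
```

>>> send_rows(targets=[0,0,-0.004,0,0,0,-1,0,0,-0.005,0,0,0,-0.25,0,0,-0.005,0,0,0,-0.25,0,0,-0.005,0,0,0,-0.25,0,0,-0.005,0,0,0,-0.25,0,0,-0.02,0,0,0,-0.25,0,0,-0.06,0,0,0,-0.25,0,0,-0.1,0,0,0,-0.25,0,0,-0.14,0,0,0,-0.25,0,0,-0.18,0,0,0,-0.25,0,0,-0.18,0,0,0,-0.25,0,0,-0.18,0,0,0,-0.25])

```text
clock: 19.27
eef_pos: [533.5, 112.7, 218.6]
tcp_rot: [3.14, 0.003, -3.133]
contact_force: [-0.5, -0.2, -0.7]
opening: 0.369
grasp_force: 0.0
```

Run:
```python
from h import *
for i in range(4): f=snap('wrist'); s=r.sense()
print(s['eef_pos'],s['contact_force']); mods(f,32); 
go(533.5,-387.5,220,214.8)
```

```text
[530.9763 112.247  214.6903] [ 0.1942 -0.0407  0.1883]
px (257.5, 240.5) c [624.6 111.3] size [77.8 61.9] deg 0.5 
px (258.0, 174.0) c [532.5 111.6] size [75.8 61.5] deg 0.5 
shift [ 0.0016 -0.4998 -0.0051] turn [ 0.0011 -0.0047 -0.5991]
```

>>> send_rows(targets=[0.002,-0.5,-0.005,0.001,-0.005,-0.599,0,0.002,-0.5,-0.005,0.001,-0.005,-0.599,0,0.002,-0.5,-0.005,0.001,-0.005,-0.599,0,0.002,-0.5,-0.005,0.001,-0.005,-0.599,0,0.002,-0.5,-0.005,0.001,-0.005,-0.599,0,0.002,-0.5,-0.005,0.001,-0.005,-0.599,0,0.002,-0.5,-0.005,0.001,-0.005,-0.599,0,0.002,-0.5,-0.005,0.001,-0.005,-0.599,0,0.002,-0.5,-0.005,0.001,-0.005,-0.599,0,0.002,-0.5,-0.005,0.001,-0.005,-0.599,0,0.002,-0.5,-0.005,0.001,-0.005,-0.599,0,0.002,-0.5,-0.005,0.001,-0.005,-0.599,0])

```text
clock: 20.47
eef_pos: [533.1, -369.4, 219.2]
tcp_rot: [3.14, 0.003, -2.535]
contact_force: [1.5, 0.4, -0.4]
opening: 0.497
grasp_force: 0.0
```

Run:
```python
from h import *
for i in range(10): f=snap('wrist'); s=r.sense()
print(s['eef_pos'],s['tcp_rot'],s['qpos']); mods(f)
go(533.5,-387.5,22,214.8)
```

```text
[ 534.4281 -366.4609  221.2488] [-3.1406  0.0035 -2.5329] [-0.6049  0.3963  1.5925  0.0032  1.1507 -2.7857]
px (245.0, 158.5) c [ 533.8 -388.5] size [77.8 61.5] deg 35.5 
shift [ 0.0135 -0.0165  0.1992] turn [-0.0009  0.0035  0.0013]
```

>>> send_rows(targets=[0.013,-0.017,0.02,0,0.003,-0.003,0,0.013,-0.017,0.05,0,0.003,-0.003,0,0.013,-0.017,0.085,0,0.003,-0.003,0,0.013,-0.017,0.12,0,0.003,-0.003,0,0.013,-0.017,0.15,0,0.003,-0.003,0,0.013,-0.017,0.15,0,0.003,-0.003,0,0.013,-0.017,0.15,0,0.003,-0.003,0,0.013,-0.017,0.15,0,0.003,-0.003,0])

```text
clock: 21.63
eef_pos: [534.9, -389.3, 73.2]
tcp_rot: [-3.138, 0.001, -2.531]
contact_force: [-0.1, -0.2, 0.1]
opening: 0.503
grasp_force: 0.0
```

Run:
```python
from h import *
for i in range(6): f=snap('wrist'); s=r.sense()
print(s['eef_pos']); mods(f)
go(533.6,-388.2,22,215)
```

```text
[ 534.4641 -389.4016   72.8352]
px (262.0, 205.0) c [ 533.7 -388.2] size [76.3 61.4] deg 35.0 
shift [0.0001 0.0017 0.0508] turn [-0.0035  0.0013 -0.0006]
```

>>> send_rows(targets=[0,0.001,0.02,-0.003,0.001,0,0,0,0.001,0.04,-0.003,0.001,0,0,0,0.001,0.05,-0.003,0.001,0,0,0,0.001,0.05,-0.003,0.001,0,0,0,0.001,0.05,-0.003,0.001,0,0,0,0.001,0.05,-0.003,0.001,0,-1,0,0.001,0.05,-0.003,0.001,0,-1,0,0.001,0.05,-0.003,0.001,0,-1,0,0.001,0.05,-0.003,0.001,0,-1,0,0.001,0.05,-0.003,0.001,0,-1])

```text
clock: 22.77
eef_pos: [534.1, -388.8, 22.8]
tcp_rot: [-3.141, 0.0, -2.531]
contact_force: [-0.2, 0.4, 6.5]
opening: 0.212
grasp_force: 61.2
```

>>> send_rows(targets=[0,0,-0.01,0,0,0,-1,0,0,-0.02,0,0,0,-1,0,0,-0.05,0,0,0,-1,0,0,-0.08,0,0,0,-1,0,0,-0.11,0,0,0,-1,0,0,-0.14,0,0,0,-1,0,0,-0.14,0,0,0,-1,0,0,-0.14,0,0,0,-1])

```text
clock: 23.43
eef_pos: [534.6, -389.1, 164.4]
tcp_rot: [-3.139, 0.001, -2.531]
contact_force: [-0.3, 0.6, -2.2]
opening: 0.216
grasp_force: 60.3
```

```bash
python3 -c "
from h import *
s=r.sense();print(s['opening'],s['eef_pos'])
from nest import N
go(624.9,187.6,165,180.47)"
```

```text
0.21594054664460746 [ 534.5792 -389.1366  164.3788]
shift [-0.4045  0.4209 -0.0014] turn [-0.0025  0.0019  0.602 ]
```

>>> send_rows(targets=[-0.4,0.42,0,0,0,0.6,-1,-0.4,0.42,0,0,0,0.6,-1,-0.4,0.42,0,0,0,0.6,-1,-0.4,0.42,0,0,0,0.6,-1,-0.4,0.42,0,0,0,0.6,-1,-0.4,0.42,0,0,0,0.6,-1,-0.4,0.42,0,0,0,0.6,-1,-0.4,0.42,0,0,0,0.6,-1,-0.4,0.42,0,0,0,0.6,-1,-0.4,0.42,0,0,0,0.6,-1,-0.4,0.42,0,0,0,0.6,-1,-0.4,0.42,0,0,0,0.6,-1])

```text
clock: 24.43
eef_pos: [606.9, 104.6, 160.5]
tcp_rot: [3.141, -0.004, -3.131]
contact_force: [0.9, -0.0, -1.6]
opening: 0.215
grasp_force: 60.2
```

```bash
python3 -c "
from h import *
for i in range(5): snap('wrist')
s=r.sense();print(s['opening'],s['eef_pos'])
go(625,188.5,120,180.47)"
```

```text
0.21891526793162952 [607.0102 102.4478 160.5771]
shift [-0.0191  0.0858  0.0405] turn [ 0.0003 -0.0037  0.0032]
```

>>> send_rows(targets=[-0.01,0.03,0.0,0,-0.003,0.003,-1,-0.019,0.06,0.02,0,-0.003,0.003,-1,-0.019,0.086,0.04,0,-0.003,0.003,-1,-0.019,0.086,0.04,0,-0.003,0.003,-1,-0.019,0.086,0.04,0,-0.003,0.003,-1,-0.019,0.086,0.04,0,-0.003,0.003,-1,-0.019,0.086,0.04,0,-0.003,0.003,-1])

```text
clock: 25.27
eef_pos: [626.5, 187.2, 122.4]
tcp_rot: [3.141, 0.002, -3.136]
contact_force: [-0.0, -0.3, -1.8]
opening: 0.213
grasp_force: 60.2
```

Run:
```python
from h import *
for i in range(6): f=snap('wrist'); s=r.sense()
print(s['eef_pos'],s['opening']);  edge(f,s)
cv2.imwrite('pics/w6.png',cv2.resize(f['color'],(800,600),interpolation=3))
go(625,188.5,55,180.47)
```

```text
[626.4533 188.4444 122.3339] 0.21523112170745273
edge x 37.344542867811775 slope -0.000648815446198056 box [ 206  175  104   79 4081]
sides y [np.float64(-31.54900746405267), np.float64(28.59376791416317)]
shift [ 0.0016 -0.      0.0673] turn [ 0.0013  0.0024 -0.0017]
```

View pics/w6.png

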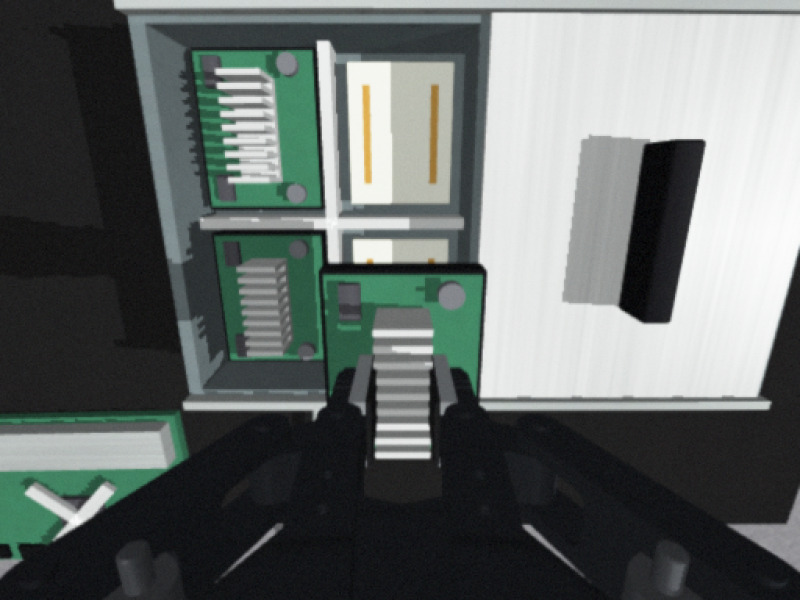

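A and B sit flat in their nests at (255,125) and (270,297). C is over nest (+x,+y), its front edge at row 270.

>>> send_rows(targets=[0.003,0,0.02,0.001,0.002,-0.001,-1,0.003,0,0.04,0.001,0.002,-0.001,-1,0.003,0,0.05,0.001,0.002,-0.001,-1,0.003,0,0.06,0.001,0.002,-0.001,-1,0.003,0,0.067,0.001,0.002,-0.001,-1,0.003,0,0.067,0.001,0.002,-0.001,-1,0.003,0,0.067,0.001,0.002,-0.001,-1,0.003,0,0.067,0.001,0.002,-0.001,-1,0.003,0,0.067,0.001,0.002,-0.001,-1])

```text
clock: 26.32
eef_pos: [623.9, 189.2, 55.7]
tcp_rot: [3.141, 0.001, -3.133]
contact_force: [0.9, 0.5, -1.3]
opening: 0.215
grasp_force: 60.2
```

>>> send_rows(targets=[0,0,0.003,0,0,0,-1,0,0,0.006,0,0,0,-1,0,0,0.008,0,0,0,-1,0,0,0.008,0,0,0,-1,0,0,0.008,0,0,0,-1])

```text
clock: 26.73
eef_pos: [623.5, 189.1, 46.8]
tcp_rot: [3.141, 0.0, -3.133]
contact_force: [0.3, 0.9, -1.0]
opening: 0.215
grasp_force: 60.5
```

>>> send_rows(targets=[0,0,0.002,0,0,0,-1,0,0,0.004,0,0,0,-1,0,0,0.005,0,0,0,-1,0,0,0.006,0,0,0,-1,0,0,0.006,0,0,0,-1])

```text
clock: 27.15
eef_pos: [623.5, 189.0, 40.9]
tcp_rot: [3.141, 0.0, -3.133]
contact_force: [-0.0, 0.4, 3.2]
opening: 0.217
grasp_force: 60.9
```

>>> send_rows(targets=[0,0,0.001,0,0,0,-1,0,0,0.002,0,0,0,-1,0,0,0.003,0,0,0,-1,0,0,0.003,0,0,0,-1])

```text
clock: 27.48
eef_pos: [623.7, 189.1, 40.6]
tcp_rot: [3.141, 0.0, -3.133]
contact_force: [-8.1, -2.6, 29.0]
opening: 0.217
grasp_force: 64.2
```

>>> send_rows(targets=[0,0,-0.002,0,0,0,-1,0,0,-0.003,0,0,0,-0.25,0,0,-0.003,0,0,0,-0.25,0,0,-0.003,0,0,0,-0.25,0,0,-0.003,0,0,0,-0.25,0,0,-0.02,0,0,0,-0.25,0,0,-0.06,0,0,0,-0.25,0,0,-0.1,0,0,0,-0.25,0,0,-0.14,0,0,0,-0.25,0,0,-0.18,0,0,0,-0.25,0,0,-0.18,0,0,0,-0.25,0,0,-0.18,0,0,0,-0.25])

```text
clock: 28.48
eef_pos: [624.9, 189.4, 220.6]
tcp_rot: [3.14, 0.005, -3.133]
contact_force: [0.5, -0.8, -0.5]
opening: 0.376
grasp_force: 0.0
```

Run:
```python
from h import *
for i in range(4): f=snap('wrist'); s=r.sense()
print(s['eef_pos']); mods(f,32)
t=snap('top'); cv2.imwrite('pics/t2.png',cv2.resize(t['color'],(800,600),interpolation=3))
go(578.4,304.5,130,180)
```

```text
[622.2702 188.6362 215.7534]
px (258.0, 173.5) c [623.7 187.9] size [77.3 61.6] deg 0.5 
px (196.5, 173.5) c [624.4 111.5] size [77.4 62.1] deg 0.4 
px (192.5, 96.5) c [532.9 111.9] size [77.  61.6] deg 0.5 
shift [0.0427 0.1163 0.0858] turn [-0.0008 -0.0034  0.0082]
```

View pics/t2.png

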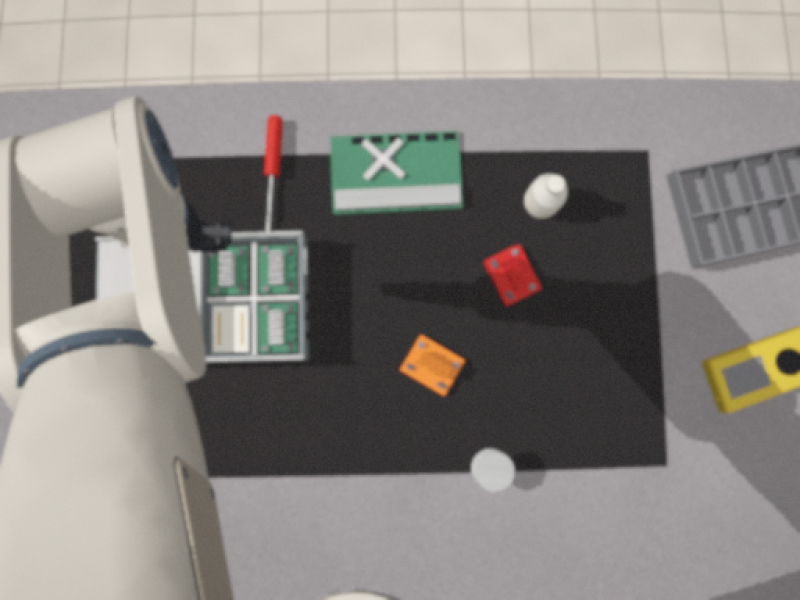

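The three modules are home in their nests and the bystanders and look-alikes are unmoved. Now the cover.

>>> send_rows(targets=[0.02,0.04,0.02,0,-0.003,0.008,0,0.04,0.08,0.04,0,-0.003,0.008,0,0.043,0.116,0.06,0,-0.003,0.008,0,0.043,0.116,0.086,0,-0.003,0.008,0,0.043,0.116,0.086,0,-0.003,0.008,0,0.043,0.116,0.086,0,-0.003,0.008,0,0.043,0.116,0.086,0,-0.003,0.008,0])

```text
clock: 29.32
eef_pos: [579.6, 304.0, 131.8]
tcp_rot: [-3.141, 0.002, -3.141]
contact_force: [0.2, -0.6, 1.3]
opening: 0.5
grasp_force: 0.0
```

>>> send_rows(targets=[0,0,0.03,0,0,0,0,0,0,0.05,0,0,0,0,0,0,0.058,0,0,0,0,0,0,0.058,0,0,0,0,0,0,0.058,0,0,0,0,0,0,0.058,0,0,0,-1,0,0,0.058,0,0,0,-1,0,0,0.058,0,0,0,-1,0,0,0.058,0,0,0,-1,0,0,0.058,0,0,0,-1], grip_force=40)

```text
clock: 30.15
eef_pos: [580.5, 304.8, 75.6]
tcp_rot: [3.141, 0.005, -3.141]
contact_force: [-0.0, -1.7, 6.3]
opening: 0.15
grasp_force: 40.9
```

>>> send_rows(targets=[0,-0.015,0,0,0,0,-1,0,-0.03,0,0,0,0,-1,0,-0.045,0,0,0,0,-1,0,-0.06,0,0,0,0,-1,0,-0.075,0,0,0,0,-1,0,-0.09,0,0,0,0,-1,0,-0.105,0,0,0,0,-1,0,-0.12,0,0,0,0,-1,0,-0.13,0,0,0,0,-1,0,-0.14,0,0,0,0,-1,0,-0.145,0,0,0,0,-1,0,-0.148,0,0,0,0,-1])

```text
clock: 31.15
eef_pos: [581.3, 156.1, 75.6]
tcp_rot: [3.14, 0.007, 3.141]
contact_force: [2.1, 2.5, 6.1]
opening: 0.15
grasp_force: 41.0
```

>>> send_rows(targets=[0,-0.002,0,0,0,0,-1,0,-0.004,0,0,0,0,-1,0,-0.006,0,0,0,0,-1,0,-0.008,0,0,0,0,-1,0,-0.009,0,0,0,0,-1,0,-0.009,0,0,0,0,-1])

```text
clock: 31.65
eef_pos: [581.4, 148.6, 75.6]
tcp_rot: [3.139, 0.007, 3.141]
contact_force: [2.2, 7.9, 5.4]
opening: 0.149
grasp_force: 40.9
```

>>> send_rows(targets=[0,-0.002,0,0,0,0,-1,0,-0.003,0,0,0,0,-1,0,-0.003,0,0,0,0,-1,0,-0.003,0,0,0,0,-1])

```text
clock: 31.98
eef_pos: [581.4, 148.4, 75.6]
tcp_rot: [3.135, 0.007, 3.141]
contact_force: [0.4, 22.0, 2.1]
opening: 0.149
grasp_force: 40.8
```

Hit the shut stop at y 148.4, 156.4 mm of travel. Release and withdraw.

>>> send_rows(targets=[0,0.002,0,0,0,0,-1,0,0.002,0,0,0,0,-0.2,0,0.002,0,0,0,0,-0.2,0,0.002,0,0,0,0,-0.2,0,0.002,0,0,0,0,-0.2,0,0.002,-0.02,0,0,0,-0.2,0,0.002,-0.06,0,0,0,-0.2,0,0.002,-0.1,0,0,0,-0.2,0,0.002,-0.14,0,0,0,-0.2,0,0.002,-0.15,0,0,0,-0.2,0,0.002,-0.15,0,0,0,-0.2,0,0.002,-0.15,0,0,0,-0.2])

```text
clock: 32.98
eef_pos: [579.1, 146.3, 223.9]
tcp_rot: [3.141, 0.003, 3.141]
contact_force: [-0.5, -0.3, -0.1]
opening: 0.397
grasp_force: 0.0
```

Run:
```python
from h import *
for i in range(4): f=snap('wrist'); s=r.sense()
print(s['eef_pos'],s['contact_force'],s['opening'])
cv2.imwrite('pics/w7.png',cv2.resize(f['color'],(800,600),interpolation=3))
```

```text
[578.0971 146.2177 221.8169] [-0.5716  0.532  -0.1251] 0.4020438214493635
```

View pics/w7.png

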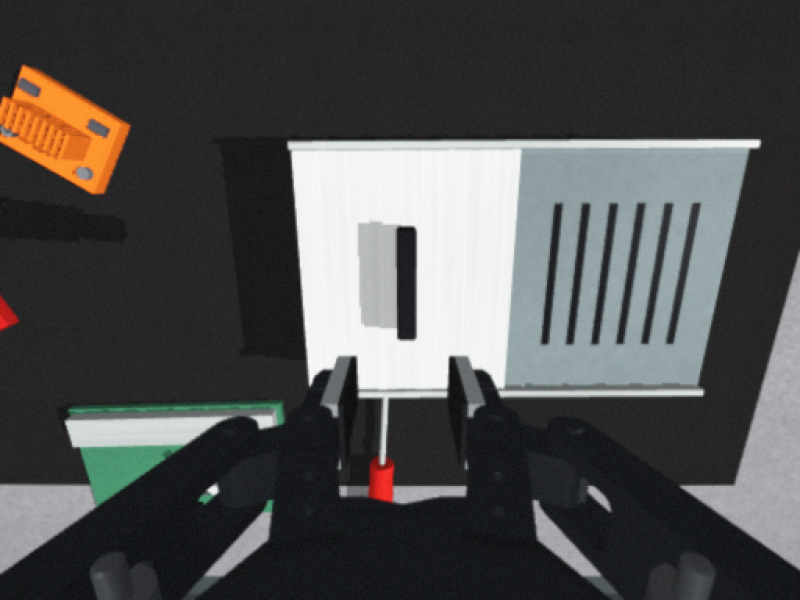

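The cover reaches the rail ends (left edge at column 292) and the compartment is fully covered. The arm is clear of everything.

```bash
python3 -c "
from rig import r
print(r.sign_off())"
```

```text
the job is handed in; nothing more can be done
None
```

I put all three power modules fins up into their own nests, pushed each one down to its hard stop, slid the cover fully shut over them, and handed the job in without touching the bystanders or look-alikes; no verdict came back.

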